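Build the hand-moulding stack

ROBOT

A 6-joint arm with a two-finger parallel gripper is mounted at the origin on the work surface; the furniture and walls round the work are solid. World frame = base frame: x ahead of the robot, y to its left, z up, the work surface at z = 0. Lengths are in mm, angles in rad, forces in N, time in s.
With the tool pointing down it reaches from about 275 to 750 mm from the base axis. Payload 10.2 kg.
Tool frame: the origin (TCP) lies between the finger pads; the fingertips stand 14 mm ahead of it and the grasp point (between the pads) lies 5 mm behind it (tip_reach is the distance from the TCP to the fingertips, in mm); z points along the fingers, y is the line along which they close (so a half turn about z gives the same grasp; the last joint's range is limited). The gripper opens to 85 mm and grips with 20 to 120 N. Pads are 22 mm wide; open, the fingers measure 114 mm over their backs; the gripper's body (76 mm by 85 mm) begins 54 mm behind the grasp point. The pads swing forward as they close: fully open they stand 13 mm farther back than shut.
Start: joints at [-1.323, 0.313, 1.498, -0, 1.331, -0.223], TCP at [238.129, -467.895, 245.294] pointing down, gripper open.
Joint ranges: [-2.94, 2.94], [-0.97, 2.17], [0.19, 2.56], [-1.23, 4.37], [0.02, 3.11], [-2.88, 2.88]. Speed limits (rad/s): [2.39, 2.39, 3.01, 3.14, 3.14, 3.14].

INTERFACE

Orientations are given as a unit quaternion [w, x, y, z].
In Python, from rig import * gives the robot as it stands.
- The arm moves only by the tool arm_command, never from a script. Its argument "steps" is a list that holds one entry, the list of rows, each a list of 7 numbers: the opening, from 0 (shut) to 1 (fully open), then the shift along the tool's x, y, z each as a share of 0.05 m, from -1 to 1, then the turn, a rotation vector about the tool's x, y, z each as a share of 0.15 rad, from -1 to 1. A call has 1 to 8 rows; each row shifts and turns the commanded pose from where the row before left it, along the tool's axes as they then stand; what a row does not reach is not made up. A row lasts 1/8 s, in which the tool goes at most 62.5 mm and 10.7 degrees, less where a joint would pass 70% of its speed; a pose out of reach is approached as far as the arm can. A call with a number of a shift or a turn outside -1 to 1 is refused whole. A call with a gripper value outside its range is refused whole. The fingers move at their own pace and stop on an object; "squeeze" is the grip in N (left out, the last holds). Time passes only in rows, so rows that do not move let the fingers close. It gives the time, the measured TCP pose, the force, the opening and the grip force at its end, in the units of the state.
- sense(): the state, without advancing time (a new reading comes with each control period).
- capture(name): name is "side" or "top" or "wrist"; returns the picture (420x560x3 uint8, red, green, blue); there is no depth.
- get_calibration(name): a dict with "intrinsics" (3x3 intrinsics, pixels), "rvec" (rotation vector, rad) and "tvec" (3), from world to camera coordinates, as OpenCV has them; the wrist camera has in their place "T_tool_cam" (4x4, takes a point from camera to tool coordinates, whose origin is the TCP and whose axes are the flange's). Camera axes: x right, y down, z forward; pixel columns grow to the right and rows downward; lengths in mm; the calibration is good to about 2 mm. A picture is of the moment at which its call begins: read the wrist's pose just before it. get_calibration takes no time and is no camera call.
- finish_job(): hands the job in; it is judged then, once.
The state is a dict: "time_s": time; "joints": joint angles; "dq": joint speeds; "tau": joint torques, N m; "eef_pos": TCP position; "ee_rot": TCP orientation; "force": force on the tool from outside, world axes, zero at the start; "wrist_torque": the same for the moment, N m; "grip_width": opening from 0.0 (shut) to 1.0 (fully open); "grip_force": force on a finger pad.
Only numpy, scipy, OpenCV 4.12 (cv2) and the standard library are available. Lean on these libraries where they do the work, as an engineer would, in place of code of your own. Each camera call takes 0.05 s, during which the arm holds its last target. There are 200 camera calls.

TASK

Build the moulding stack on the dark bolster plate, in this order, letting go of each part before fetching the next: the grey cavity block down into the plate's rimmed seat, the cream resin core upright into the block's pocket, the blue pressure cap over the core so that it sits level on the block with their edges lined up, and last the plain straight bush upright in the round pocket on top of the cap. Everything must stand level, fully seated and at rest; leave the grey steel core and the flanged bush where they lie.

Things in the scene. Friction and masses are not known exactly. Their poses are not given: they have to be found in the camera images.
- bolster: dark steel bolster plate, fixed, 112 (x) x 140 (y) mm, 14 mm thick, with a 12 mm wide rim 6 mm high (rim top at z = 20) round a flat seat 76 (x) x 100 (y) mm in its middle, floor at z = 14. It takes the cavity block with 4 mm to spare all round, x along x, either way round. Origin: centre of underside, z up.
- cavity: grey steel block, 68 (x) x 92 (y) x 32 (z) mm, with an open rectangular pocket in its top, 48 (x) x 70 (y) mm, 18 mm deep (floor at z = 14); walls 10 to 11 mm. 0.6 kg. Can be gripped across its 68 mm (x) faces. Origin: centre of underside, z up.
- cream_core: cream resin core: foot flange 41 (x) x 61 (y) x 10 mm, above it a tapering body, 34 x 52 mm at its foot, narrower above, to z = 46; ridge on top to z = 51. Grip it across x on the body, fingertips above z = 20 so they clear the block's walls when it stands in the pocket (3.5 mm to spare in x, 4.5 in y, x along x, either way round). 0.09 kg. Origin: centre of underside, z up.
- steel_core: grey steel core shaped much like the cream one, 43 (x) x 64 (y) x 47 (z) mm; not part of this stack, leave it alone. Origin: centre of underside, z up.
- pressure_cap: blue cap, 68 (x) x 92 (y) x 51 (z) mm, a box open below (56 x 80 mm inside, 37 deep) whose top has a round pocket 34 mm wide, 8 deep (floor at z = 43). Stands on the block's top face (block z = 32) over the core, outlines matching, x along x, either way round. 0.3 kg. Can be gripped across its 68 mm faces. Origin: centre of underside, z up.
- plain_bush: brass-coloured plain straight ring bush, 28 mm across, 24 mm high, with a bore; goes upright into the cap's 34 mm pocket. 0.06 kg. Origin: centre of underside, z up.
- flanged_bush: brass-coloured bush with a 33 mm flange at the foot and a 20 mm neck above, 30 mm high; not part of this stack, leave it alone. Origin: centre of underside, z up.
There are look-alikes about, which are no part of the job. There is more than one size of the cavity; the job needs the larger. Leave any orange look-alike of the cream_core alone.

How it is judged:
By the outcome, as a careful person would: the job done as asked, in the order asked, and still so for the second after the job is handed in, with the robot touching nothing.
It also fails if it takes over 112 s, if anything falls off the work surface, if the arm or the gripper's body presses on something with over 40 N, if the wrist force passes 120 N, or if a joint passes its speed limit or range.

## Working session

There is one attempt and no reset: what is moved stays moved. The work goes in short steps, Python scripts to look and compute and a tool call to move; the robot and the scene stay as the last step left them, time stands still between calls to the robot, and variables do not carry over. Pictures are saved under pics/ and viewed, at most 14 in all, crops included, and the job is handed in when it is done.

Besides the shell and the picture viewer there is one more tool, called after "Emit:" by a JSON object that holds its "api" and its "payload", one argument or row to a line. arm_command: Moves the arm, as the interface text tells. Its arguments: {"type":"object","properties":{"steps":{"type":"array"},"squeeze":{"type":"number"}},"required":["steps"]}

```bash
ls; mkdir -p pics
python3 - <<'E'
from rig import *
import cv2
for n in("top","side"):
    cv2.imwrite(f"pics/{n}0.png",cv2.resize(capture(n)[:,:,::-1],(784,588),interpolation=cv2.INTER_CUBIC))
    print(get_calibration(n))
print(get_calibration("wrist"));print(sense())
E
```

```text
pics
{'intrinsics': array([[506.4986698 ,   0.        , 281.34785873],
       [  0.        , 506.4986698 , 208.36292254],
       [  0.        ,   0.        ,   1.        ]]), 'rvec': array([ 2.15205055, -2.19522785,  0.07777804]), 'tvec': array([  -4.14530698,  534.48558459, 1400.28469685])}
{'intrinsics': array([[415.09134798,   0.        , 278.99232867],
       [  0.        , 415.09134798, 206.71521009],
       [  0.        ,   0.        ,   1.        ]]), 'rvec': array([ 2.02609298,  0.04667913, -0.04860917]), 'tvec': array([-508.25447215,   44.85712664, 1256.60098816])}
{'intrinsics': array([[307.45952676,   0.        , 277.53277589],
       [  0.        , 307.45952676, 213.30255926],
       [  0.        ,   0.        ,   1.        ]]), 'T_tool_cam': array([[-8.65044278e-05, -9.63803075e-01, -2.66615126e-01,
         6.71994624e+01],
       [ 9.99999439e-01, -3.64955023e-04,  9.94843759e-04,
         4.38762116e-01],
       [-1.05613600e-03, -2.66614891e-01,  9.63802565e-01,
        -1.29282429e+02],
       [ 0.00000000e+00,  0.00000000e+00,  0.00000000e+00,
         1.00000000e+00]])}
{'time_s': 0.1, 'joints': array([-1.32338125e+00,  3.13405154e-01,  1.49828859e+00,  2.03809125e-05,
        1.33098171e+00, -2.23386813e-01]), 'dq': array([-0.00026949, -0.00221105, -0.00140474, -0.00103524, -0.0008404 ,
       -0.00103448]), 'tau': array([ 1.80615181e-03, -4.12902009e+01, -2.60140872e+01, -2.50948560e-04,
        3.03059453e-03,  7.01475400e-06]), 'eef_pos': array([ 238.09463104, -467.70206037,  244.81390416]), 'ee_rot': array([-5.41479720e-04,  9.72421330e-01,  2.33230496e-01,  3.39250809e-06]), 'force': array([-0.14045468, -0.61694455, -0.85988693]), 'wrist_torque': array([0.02221668, 0.01385508, 0.03818786]), 'grip_force': 0.0, 'grip_width': 0.9994437625776047}
```

View pics/top0.png

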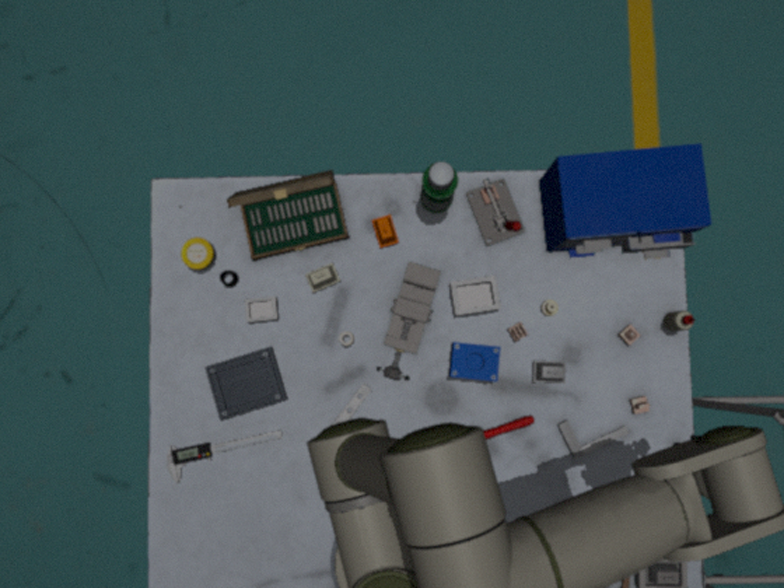

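View pics/side0.png

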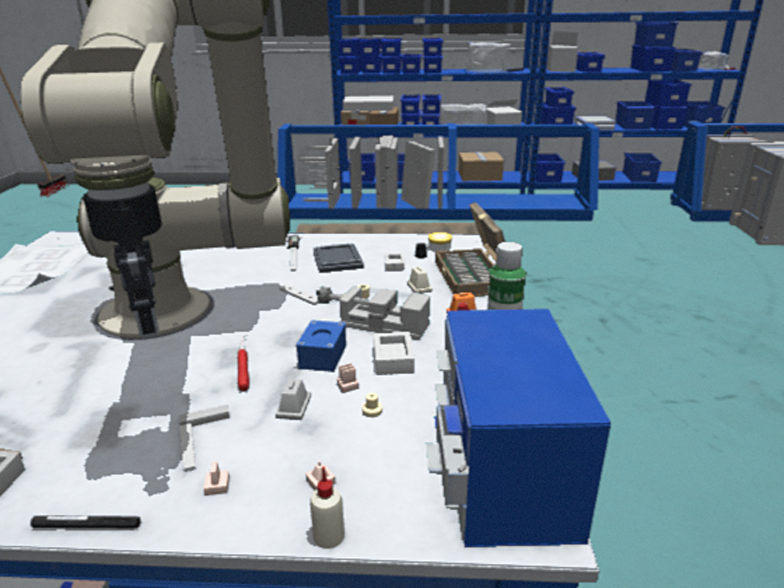

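The top view shows these parts, in enlarged pixels:

| Part | Position |
|---|---|
| Bolster | (247,382) |
| Large cavity | (474,297) |
| Small cavity (leave) | (263,310) |
| Cream core | (322,277) |
| Orange look-alike (leave) | (385,231) |
| Cap | (474,362) |
| Plain bush | (346,339) |
| Flanged bush (leave) | (549,308) |
| Steel core (leave) | (549,372) |
| Vise (obstacle) | (412,308) |

The side view agrees with this and shows everything upright.

```bash
cat > h.py <<'E'
from rig import *
import numpy as np, cv2
from scipy.spatial.transform import Rotation as R
def tool(s=None):
    s=s or sense(); q=s["ee_rot"]; T=np.eye(4); T[:3,:3]=R.from_quat([q[1],q[2],q[3],q[0]]).as_matrix(); T[:3,3]=s["eef_pos"]; return T
def cam(n):
    c=get_calibration(n)
    if n=="wrist": T=tool()@c["T_tool_cam"]
    else:
        T=np.eye(4); Rm=cv2.Rodrigues(c["rvec"])[0]; T[:3,:3]=Rm.T; T[:3,3]=-Rm.T@c["tvec"]
    return c["intrinsics"],T
def px2w(K,T,uv,z):
    uv=np.atleast_2d(np.float64(uv)); d=np.c_[uv,np.ones(len(uv))]@np.linalg.inv(K).T@T[:3,:3].T
    return (T[:3,3]+d*((z-T[2,3])/d[:,2])[:,None])
def w2px(K,T,p):
    c=(np.atleast_2d(p)-T[:3,3])@T[:3,:3]; c=c@K.T; return c[:,:2]/c[:,2:]
def yaw(T): return np.arctan2(T[1,0],T[0,0])
def shot(name,scale=1.4):
    K,T=cam("wrist"); im=capture("wrist"); np.savez(f"pics/{name}.npz",K=K,T=T,im=im)
    cv2.imwrite(f"pics/{name}.png",cv2.resize(im[:,:,::-1],None,fx=scale,fy=scale,interpolation=cv2.INTER_CUBIC))
def go(x,y,z,yw):
    "shift in tool axes (/50mm) at present yaw, and turn (/0.15), tool z down"
    T=tool(); d=T[:3,:3].T@(np.array([x,y,z])-T[:3,3])
    dy=(yw-yaw(T)+np.pi/2)%np.pi-np.pi/2
    print("tcp",T[:3,3].round(1),"yaw",yaw(T).round(4),"tilt",T[:2,2].round(4),"shift/50",(d/50).round(3),"turn/.15",round(-dy/.15,3),"j6",sense()["joints"][5].round(2))
E
python3 - <<'E'
from h import *
K,T=cam("top"); print(T[:3,3])
for n,p,z in [("bolster",(247,382),20),("cavity",(474,297),32),("small",(263,310),20),("cream",(322,277),40),("cap",(474,362),51),("plain",(346,339),24),("flanged",(549,308),25),("steel",(549,372),40),("bottle",(440,175),150)]:
    print(n,px2w(K,T,np.array(p)/1.4,z).round(0))
go(450,-70,260,0)
shot("w0")
E
```

```text
[ 416.56119675  -29.56720799 1439.4762261 ]
bolster [[360. 281.  20.]]
cavity [[ 520. -174.   32.]]
small [[503. 249.  20.]]
cream [[565. 127.  40.]]
cap [[ 391. -168.   51.]]
plain [[441.  83.  24.]]
flanged [[ 495. -323.   25.]]
steel [[ 369. -315.   40.]]
bottle [[ 738. -106.  150.]]
tcp [ 238.1 -467.7  244.8] yaw 0.4708 tilt [-0.0002  0.0011] shift/50 [ 7.385 -5.167 -0.296] turn/.15 3.139 j6 -0.22
```

```bash
python3 -c "
from h import *
go(430,-170,230,0)"
```

```text
tcp [ 238.1 -467.7  244.9] yaw 0.4708 tilt [-0.0002  0.0009] shift/50 [ 6.121 -3.565  0.302] turn/.15 3.139 j6 -0.22
```

Emit:
{"api": "arm_command", "payload": {
  "steps": [
    [[1,0.82,-0.48,0.04,0,0,0],[1,0.82,-0.48,0.04,0,0,0],[1,0.82,-0.48,0.04,0,0,0],[1,0.82,-0.48,0.04,0,0,0],[1,0.82,-0.48,0.04,0,0,0],[1,0.82,-0.48,0.04,0,0,0],[1,0.82,-0.48,0.04,0,0,0],[1,0.38,-0.2,0,0,0,0]]
  ]
}}

```text
time_s: 1.15
eef_pos: [430.8, -168.4, 231.0]
ee_rot: [-0.0, 0.972, 0.234, -0.0]
force: [0.7, -0.8, -0.2]
grip_width: 0.997
grip_force: 0.0
```

Emit:
{"api": "arm_command", "payload": {
  "steps": [
    [[1,0,0,0,0,0,0.8],[1,0,0,0,0,0,0.8],[1,0,0,0,0,0,0.8],[1,0,0,0,0,0,0.74],[1,0,0,0,0,0,0]]
  ]
}}

```text
time_s: 1.78
eef_pos: [430.0, -170.4, 231.1]
ee_rot: [-0.0, 1.0, 0.0, -0.0]
force: [0.5, 0.8, 0.1]
grip_width: 1.002
grip_force: 0.0
```

```bash
python3 -c "
from h import *
go(430,-170,230,0); print(sense()['time_s']); shot('w1')"
```

```text
tcp [ 430.  -170.4  231.1] yaw 0.0008 tilt [-0.0003  0.0002] shift/50 [-0.001 -0.008  0.023] turn/.15 0.005 j6 0.94
1.775
```

View pics/w1.png

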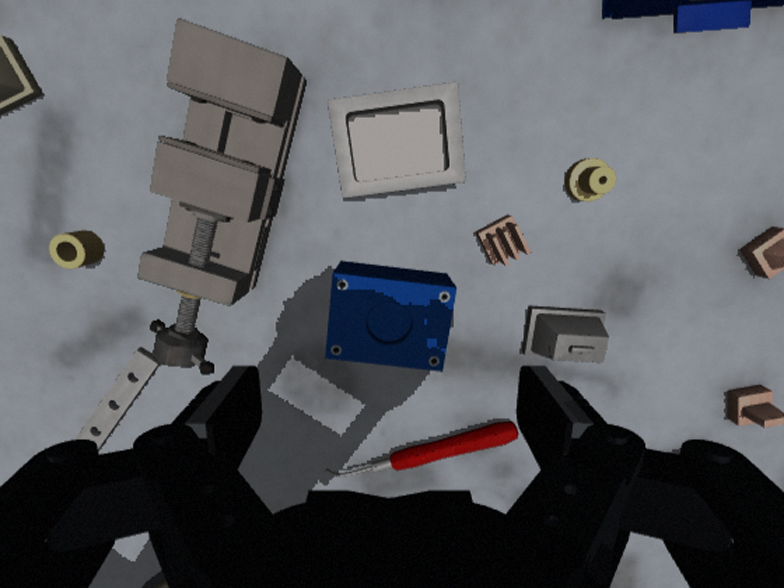

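Wrist view, in enlarged pixels. All four target parts are upright:

| Part | Position |
|---|---|
| Cavity top | corners (330,98), (457,84), (465,183), (343,199) |
| Cap top | corners (333,275), (455,287), (443,371), (326,359) |
| Plain bush | about (70,250) |
| Flanged bush | (593,180) |
| Steel core | (568,335) |

The open fingertips lie about 2 mm ahead of the TCP, which fits the swing given in the interface text.

```bash
cat >> h.py <<'E'
from scipy.optimize import least_squares
def rectfit(name,corners,sizes,z,scale=1.4,sub=True,flip=0):
    """corners: lists of 4 view px (any cyclic order TL,TR,BR,BL in view), sizes (sx,sy) per quad; returns x,y,yaw (yaw of the part's y axis minus 90)"""
    f=np.load(f"pics/{name}.npz"); K,T,im=f["K"],f["T"],f["im"]; g=cv2.cvtColor(im,cv2.COLOR_RGB2GRAY)
    W=[]
    for c in corners:
        p=(np.float32(c)+.5)/scale-.5
        if sub: p=cv2.cornerSubPix(g,p.reshape(-1,1,2).astype(np.float32),(4,4),(-1,-1),(3,30,.01)).reshape(-1,2)
        W.append(px2w(K,T,p,z)[:,:2])
    for w in W: print("sides",np.linalg.norm(w-np.roll(w,-1,0),axis=1).round(1))
    out=[]
    for w,s in zip(W,sizes):
        e=(w[1]-w[0]+w[2]-w[3]); a=np.arctan2(e[1],e[0])
        u=np.linalg.norm(e)/2; v=np.linalg.norm(w[3]-w[0]+w[2]-w[1])/2
        if u>v: a-=np.pi/2
        out.append([*w.mean(0),(a+np.pi/2)%np.pi-np.pi/2])
    print(np.round(out,3)); return np.array(out)
E
python3 - <<'E'
from h import *
rectfit("w1",[[(330,98),(457,84),(465,183),(343,199)],[(348,109),(440,99),(449,170),(356,183)]],[(68,92),(48,70)],32)
for s in (0,1): rectfit("w1",[[(333,275),(455,287),(443,371),(326,359)]],[(68,92)],51,sub=s)
E
```

```text
sides [88.  68.1 91.7 68.4]
sides [66.3 47.6 64.5 49.7]
[[ 5.23364e+02 -1.78187e+02  1.26000e-01]
 [ 5.24279e+02 -1.77593e+02  1.02000e-01]]
sides [90.4 68.  91.7 67. ]
[[ 3.92025e+02 -1.71671e+02 -1.05000e-01]]
sides [91.2 68.8 91.2 65.1]
[[ 3.92540e+02 -1.71565e+02 -1.15000e-01]]
```

```bash
python3 -c "
from h import *
go(523.5,-178,150,1.686)"
```

```text
tcp [ 430.  -170.4  231.2] yaw 0.0021 tilt [-0.0002  0.0002] shift/50 [1.869 0.156 1.623] turn/.15 9.718 j6 0.94
```

Emit:
{"api": "arm_command", "payload": {
  "steps": [
    [[1,0.93,0.08,0,0,0,0],[1,0.94,0.08,0,0,0,0],[1,0,0,0.16,0,0,-0.94],[1,0,0,0.16,0,0,-0.94],[1,0,0,0.16,0,0,-0.94],[1,0,0,0.16,0,0,-0.94],[1,0,0,0.16,0,0,-0.94],[1,0,0,0.16,0,0,-0.94]]
  ]
}}

```text
time_s: 2.82
eef_pos: [523.6, -178.4, 182.9]
ee_rot: [-0.0, 0.91, 0.414, -0.0]
force: [0.6, 0.8, 1.6]
grip_width: 0.998
grip_force: 0.0
```

Emit:
{"api": "arm_command", "payload": {
  "steps": [
    [[1,0,0,0.16,0,0,-0.94],[1,0,0,0.16,0,0,-0.94],[1,0,0,0.16,0,0,-0.94],[1,0,0,0.16,0,0,-0.94],[1,0,0,0,0,0,-0.94],[1,0,0,0,0,0,-0.94],[1,0,0,0,0,0,0]]
  ]
}}

```text
time_s: 3.7
eef_pos: [523.6, -178.5, 151.2]
ee_rot: [-0.0, 0.663, 0.749, -0.0]
force: [0.4, 0.3, -0.1]
grip_width: 0.997
grip_force: 0.0
```

```bash
python3 -c "
from h import *
go(523.5,-178,150,1.686); shot('w2')"
```

```text
tcp [ 523.6 -178.5  151.2] yaw 1.6923 tilt [-0.0002  0.0002] shift/50 [ 0.009 -0.     0.023] turn/.15 0.042 j6 -0.66
```

View pics/w2.png

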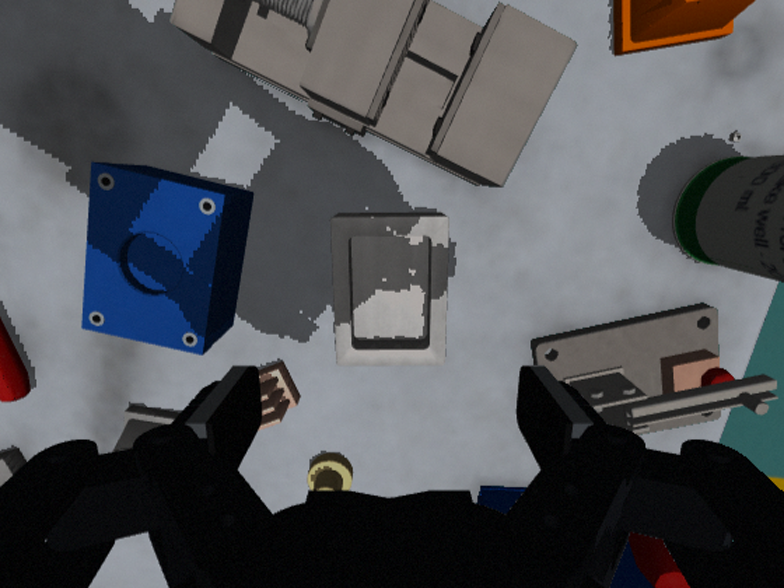

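The cavity sits almost square under the gripper, with top corners near (332,219), (448,219), (446,363) and (335,364). Both finger sides are clear of neighbours.

Run:
```python
from h import *
for s in (0,1): rectfit("w2",[[(332,219),(448,219),(446,363),(335,364)],[(350,236),(431,236),(430,347),(352,347)]],[(68,92),(48,70)],32,sub=s)
for s in (0,1): rectfit("w2",[[(92,162),(253,190),(205,354),(82,327)]],[(68,92)],51,sub=s)
go(523.6,-178.5,16,1.686)
```

```text
sides [66.1 88.8 69.4 89.5]
sides [46.6 68.5 48.2 68.4]
[[ 5.24332e+02 -1.77738e+02  1.26000e-01]
 [ 5.24547e+02 -1.77012e+02  1.21000e-01]]
sides [64.9 90.7 68.7 90.1]
sides [46.4 68.7 46.5 68.2]
[[ 5.24144e+02 -1.77009e+02  1.31000e-01]
 [ 5.24404e+02 -1.77421e+02  1.32000e-01]]
sides [81.8 97.8 69.4 91.3]
[[ 3.96777e+02 -1.70153e+02 -8.00000e-02]]
sides [82.4 98.9 68.2 91.9]
[[ 3.96104e+02 -1.70418e+02 -8.30000e-02]]
tcp [ 523.6 -178.5  151.2] yaw 1.6902 tilt [-0.0002  0.0001] shift/50 [-1.000e-03  1.000e-03  2.704e+00] turn/.15 0.028 j6 -0.66
```

Emit:
{"api": "arm_command", "payload": {
  "steps": [
    [[1,0.02,0.02,0.6,0,0,-0.05],[1,0,0,0.6,0,0,0],[1,0,0,0.6,0,0,0],[1,0,0,0.5,0,0,0],[1,0,0,0.4,0,0,0],[1,0,0,0,0,0,0],[0,0,0,0,0,0,0],[0,0,0,0,0,0,0]]
  ],
  "squeeze": 70
}}

```text
time_s: 4.75
eef_pos: [524.9, -177.6, 17.7]
ee_rot: [0.001, 0.66, 0.751, 0.0]
force: [-1.9, 0.4, 6.7]
grip_width: 0.786
grip_force: 80.9
```

Emit:
{"api": "arm_command", "payload": {
  "steps": [
    [[0,0,0,0,0,0,0],[0,0,0,0,0,0,0],[0,0,0,0,0,0,0],[0,0,0,0,0,0,0]]
  ]
}}

```text
time_s: 5.25
eef_pos: [524.8, -177.6, 17.7]
ee_rot: [0.001, 0.66, 0.751, 0.0]
force: [-2.0, 0.5, 5.4]
grip_width: 0.78
grip_force: 80.9
```

```bash
python3 -c "
from h import *
go(360,165,240,1.697)"
```

```text
tcp [ 524.8 -177.6   17.7] yaw 1.699 tilt [ 0.0012 -0.0009] shift/50 [ 7.213 -2.389 -4.457] turn/.15 0.013 j6 -0.67
```

Emit:
{"api": "arm_command", "payload": {
  "steps": [
    [[0,0,0,-0.4,0,0,0],[0,0,0,-0.9,0,0,0],[0,0,0,-0.9,0,0,0],[0,0,0,-0.8,0,0,0],[0,0.4,-0.1,-0.75,0,0,0],[0,0.7,-0.24,-0.6,0,0,0],[0,0.8,-0.27,-0.1,0,0,0],[0,0.8,-0.27,0,0,0,0]]
  ]
}}

```text
time_s: 6.25
eef_pos: [462.5, -47.9, 239.1]
ee_rot: [0.0, 0.661, 0.751, 0.0]
force: [0.6, -0.1, -7.3]
grip_width: 0.78
grip_force: 82.4
```

Emit:
{"api": "arm_command", "payload": {
  "steps": [
    [[0,0.8,-0.27,0,0,0,0],[0,0.8,-0.27,0,0,0,0],[0,0.8,-0.27,0,0,0,0],[0,0.8,-0.27,0,0,0,0],[0,0.8,-0.27,0,0,0,0],[0,0.5,-0.16,0,0,0,0],[0,0,0,0,0,0,0]]
  ]
}}

```text
time_s: 7.12
eef_pos: [358.6, 165.4, 238.8]
ee_rot: [-0.0, 0.659, 0.752, -0.0]
force: [0.5, -0.8, -6.6]
grip_width: 0.779
grip_force: 82.2
```

```bash
python3 -c "
from h import *
go(360,165,240,1.697); print(sense()['grip_width']); shot('w3')"
```

```text
tcp [358.6 165.4 238.8] yaw 1.7016 tilt [-0.0005  0.0001] shift/50 [-0.012  0.026 -0.025] turn/.15 0.031 j6 0.0
0.7789426615017807
```

View pics/w3.png

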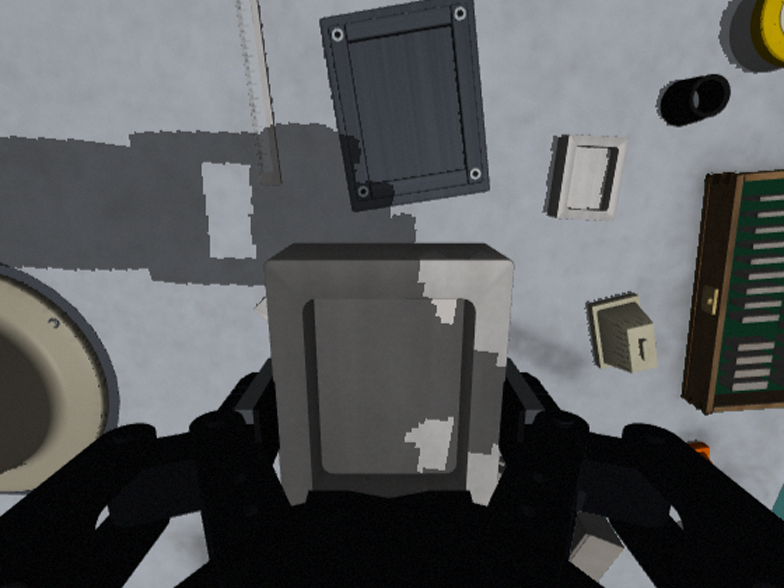

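The bolster is in full view. Its screws are at (337,35), (460,14), (475,174) and (363,191). The cavity is held level, and the cream core stands at (622,335).

Run:
```python
from h import *
rectfit("w3",[[(337,35),(460,14),(475,174),(363,191)],[(347,41),(454,24),(470,175),(357,190)]],0,20,sub=0)
rectfit("w3",[[(347,41),(454,24),(468,172),(362,182)]],0,14,sub=1)
rectfit("w3",[[(346,41),(454,24)  ,(466,178),(359,184)]],0,20,sub=1)
# cavity in hand: top at TCP+14.5
f=np.load("pics/w3.npz");z=f["T"][2,3]
t=tool()[2,3]
rectfit("w3",[[(268,262),(513,262),(491,500),(287,500)]],0,t+14.5,sub=0)
```

```text
sides [ 88.6 110.2  88.1 109.9]
sides [ 77.3 104.8  88.8 104.1]Traceback (most recent call last):
  File "<stdin>", line 2, in <module>
  File "h.py", line 37, in rectfit
    for w,s in zip(W,sizes):
               ~~~^^^^^^^^^
TypeError: 'int' object is not iterable
```

Run:
```python
from h import *
f=np.load("pics/w3.npz"); g=cv2.cvtColor(f["im"],cv2.COLOR_RGB2GRAY).astype(float)
P=[]
for u,v in [(337,35),(460,14),(475,174),(363,191)]:
    u,v=u/1.4-.5,v/1.4-.5; i,j=round(v),round(u); w=g[max(0,i-6):i+7,j-6:j+7]; w=np.clip(w-np.median(w)-25,0,None)
    yy,xx=np.mgrid[max(0,i-6):i+7,j-6:j+7]; P.append(((w*xx).sum()/w.sum(),(w*yy).sum()/w.sum()))
print(np.round(P,1), np.round((np.array(P)+.5)*1.4,1))
rectfit("w3",[P],[0],20,scale=1,sub=0)
rectfit("w3",[[(347,41),(454,24),(468,172),(362,182)]],[0],14,sub=1)
t=tool()[2,3]
rectfit("w3",[[(268,262),(513,262),(491,500),(287,500)]],[0],t+14.5,sub=0)
```

```text
[[240.6  24.4]
 [328.3   9.3]
 [339.1 123.7]
 [259.  136. ]] [[337.6  34.9]
 [460.3  13.7]
 [475.5 173.8]
 [363.3 191.2]]
sides [ 88.4 110.2  88.3 110. ]
[[3.57839e+02 2.85709e+02 2.81000e-01]]
sides [ 78.6 106.1  84.2 102.7]
[[3.58204e+02 2.84693e+02 2.50000e-01]]
sides [66.2 76.7 64.9 76.7]
[[3.57883e+02 1.72468e+02 1.31000e-01]]
```

```bash
python3 -c "
from h import *
go(357.8,285.7,110,1.852)"
```

```text
tcp [359.2 164.7 238.8] yaw 1.7005 tilt [-0.0002 -0.0002] shift/50 [2.405 0.285 2.575] turn/.15 -1.01 j6 0.0
```

Emit:
{"api": "arm_command", "payload": {
  "steps": [
    [[0,0.8,0.1,0,0,0,0],[0,0.8,0.1,0.3,0,0,0],[0,0.8,0.09,0.5,0,0,0],[0,0,0,0.6,0,0,-0.5],[0,0,0,0.6,0,0,-0.5],[0,0,0,0.57,0,0,0],[0,0,0,0,0,0,0],[0,0,0,0,0,0,0]]
  ]
}}

```text
time_s: 8.18
eef_pos: [359.7, 285.1, 111.4]
ee_rot: [0.0, 0.602, 0.798, 0.001]
force: [0.5, 0.7, -6.2]
grip_width: 0.778
grip_force: 83.1
```

```bash
python3 -c "
from h import *
go(357.8,285.7,40,1.852); shot('w4')"
```

```text
tcp [359.7 285.1 111.4] yaw 1.8485 tilt [0.0015 0.0006] shift/50 [ 0.021 -0.036  1.428] turn/.15 -0.023 j6 0.14
```

View pics/w4.png

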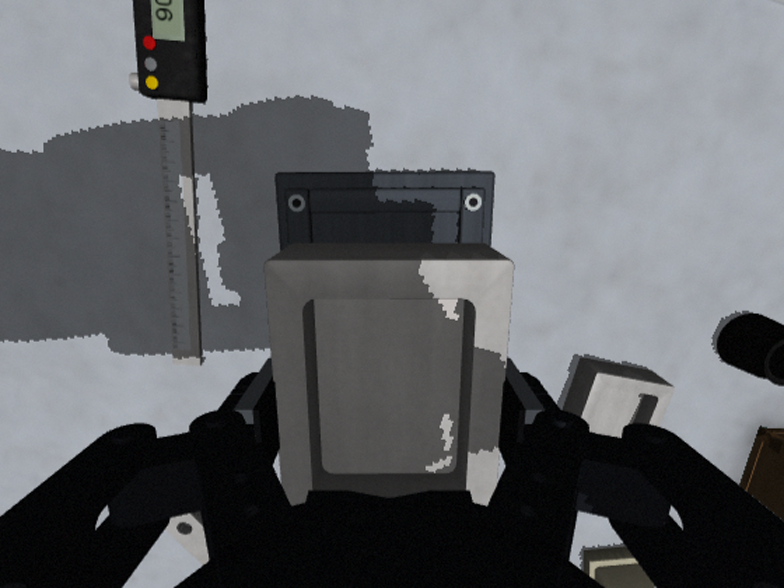

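The held block lines up squarely with the plate. The far screws are at (296.5,202.5) and (473,202).

Run:
```python
from h import *
f=np.load("pics/w4.npz"); w=px2w(f["K"],f["T"],np.array([(296.5,202.5),(473,202)])/1.4-.5,20)[:,:2]
e=w[1]-w[0]; a=np.arctan2(e[1],e[0]); n=np.array([-np.sin(a),np.cos(a)]); c=w.mean(0)-55*n
print(np.linalg.norm(e),a,c); go(*c,40,1.5708+a)
```

```text
88.37271498030411 0.2802924982836078 [357.36585811 285.67982544]
tcp [359.7 285.3 111.6] yaw 1.8487 tilt [0.0022 0.0009] shift/50 [ 0.02  -0.047  1.431] turn/.15 -0.016 j6 0.14
```

Emit:
{"api": "arm_command", "payload": {
  "steps": [
    [[0,0.02,-0.045,0.3,0,0,0],[0,0,0,0.4,0,0,0],[0,0,0,0.4,0,0,0],[0,0,0,0.3,0,0,0],[0,0,0,0.08,0,0,0],[0,0,0,0.06,0,0,0],[0,0,0,0.05,0,0,0],[0,0,0,0,0,0,0]]
  ]
}}

```text
time_s: 9.22
eef_pos: [356.9, 285.8, 31.7]
ee_rot: [0.0, 0.602, 0.798, 0.001]
force: [-0.5, -1.0, 3.4]
grip_width: 0.782
grip_force: 84.4
```

Emit:
{"api": "arm_command", "payload": {
  "steps": [
    [[0.9,0,0,0,0,0,0],[1,0,0,0,0,0,0],[1,0,0,0,0,0,0],[1,0,0,-0.3,0,0,0],[1,0,0,-0.8,0,0,0],[1,0,0,-0.9,0,0,0],[1,0,0,-0.9,0,0,0],[1,0,0,0,0,0,0]]
  ]
}}

```text
time_s: 10.22
eef_pos: [357.6, 286.2, 179.6]
ee_rot: [0.002, 0.602, 0.798, 0.003]
force: [0.3, -0.0, -0.8]
grip_width: 1.003
grip_force: 0.0
```

```bash
python3 -c "
from h import *
go(560,80,200,1.852); shot('w5')"
```

```text
tcp [357.6 286.2 179.6] yaw 1.8495 tilt [0.0068 0.0031] shift/50 [-5.078  2.76  -0.393] turn/.15 -0.017 j6 0.14
```

View pics/w5.png

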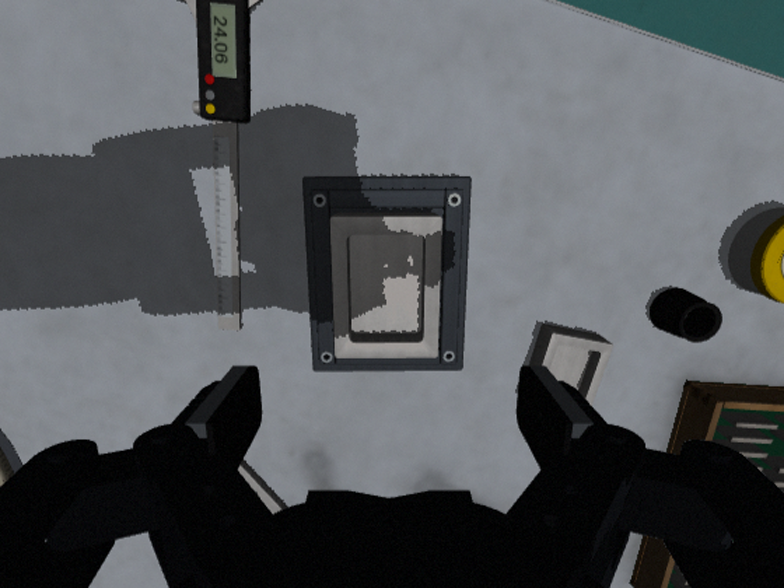

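The block sits inside the rim with an even gap. Its pocket corners are near (348,234), (424,234), (422,341) and (351,341).

Run:
```python
from h import *
for s in(0,1):rectfit("w5",[[(331,214),(442,214),(440,360),(334,359)],[(348,234),(424,234),(423,342),(351,342)]],[0,0],46,sub=s)
rectfit("w5",[[(319.5,200),(454.5,200),(449,356),(327,357)]],[0],20,sub=0)
go(562,127,190,1.852)
```

```text
sides [66.7 94.9 69.9 94. ]
sides [46.2 70.2 46.9 70.1]
[[3.57329e+02 2.85925e+02 2.71000e-01]
 [3.57111e+02 2.86042e+02 2.77000e-01]]
sides [67.3 89.8 70.4 90.2]
sides [46.  68.8 45.5 69. ]
[[3.56925e+02 2.86395e+02 2.79000e-01]
 [3.56937e+02 2.85599e+02 2.84000e-01]]
sides [ 88.4 110.2  88.2 110.7]
[[3.58184e+02 2.85180e+02 2.81000e-01]]
tcp [356.8 285.8 177.5] yaw 1.8494 tilt [0.0033 0.0015] shift/50 [-4.182  3.074 -0.241] turn/.15 -0.017 j6 0.14
```

Emit:
{"api": "arm_command", "payload": {
  "steps": [
    [[1,-0.7,0.52,-0.04,0,0,0],[1,-0.7,0.52,-0.04,0,0,0],[1,-0.7,0.52,-0.04,0,0,0],[1,-0.7,0.52,-0.04,0,0,0],[1,-0.7,0.52,-0.04,0,0,0],[1,-0.68,0.47,-0.04,0,0,0],[1,0,0,0,0,0,0],[1,0,0,0,0,0,0]]
  ]
}}

```text
time_s: 11.28
eef_pos: [560.6, 127.1, 186.9]
ee_rot: [-0.001, 0.602, 0.798, -0.001]
force: [0.5, 0.4, 1.5]
grip_width: 0.999
grip_force: 0.0
```

```bash
python3 -c "
from h import *
go(562,127,190,1.852); shot('w6')"
```

```text
tcp [560.6 127.1 186.9] yaw 1.8493 tilt [-0.0022  0.0002] shift/50 [-0.01   0.025 -0.062] turn/.15 -0.018 j6 -0.26
```

View pics/w6.png

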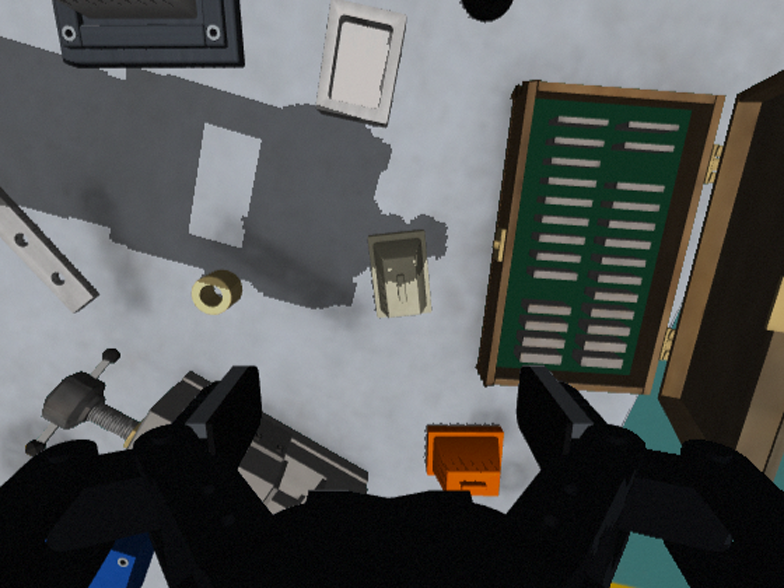

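The cream core's flange corners are at (369,236), (426,230), (431,312) and (377,319). The plain bush, an upright ring, has its top near (214,293). The wooden box wall is about 65 mm from the core's centre.

Run:
```python
from h import *
for s in(0,1):rectfit("w6",[[(369,236),(426,230),(431,312),(377,319)]],[0],10,sub=s)
f=np.load("pics/w6.npz");K,T=f["K"],f["T"]
print(px2w(K,T,np.array([(402,288),(213,294)])/1.4-.5,51),px2w(K,T,np.array((213,294))/1.4-.5,24))
print(px2w(K,T,np.array([(490,370),(530,82)])/1.4-.5,40))
im=f["im"];cv2.imwrite("pics/c6.png",cv2.resize(im[150:240,250:320,::-1],None,fx=8,fy=6.5,interpolation=cv2.INTER_CUBIC))
```

```text
sides [40.6 60.9 40.6 62.1]
[[5.68639e+02 1.29203e+02 3.99000e-01]]
sides [40.3 61.3 40.6 62. ]
[[5.68015e+02 1.29054e+02 4.06000e-01]]
[[567.77775501 130.09378186  51.        ]
 [453.03106183  93.1384026   51.        ]] [[443.9467993   83.12802324  24.        ]]
[[644.4712548   87.92776275  40.        ]
 [605.6828572  266.99334263  40.        ]]
```

View pics/c6.png

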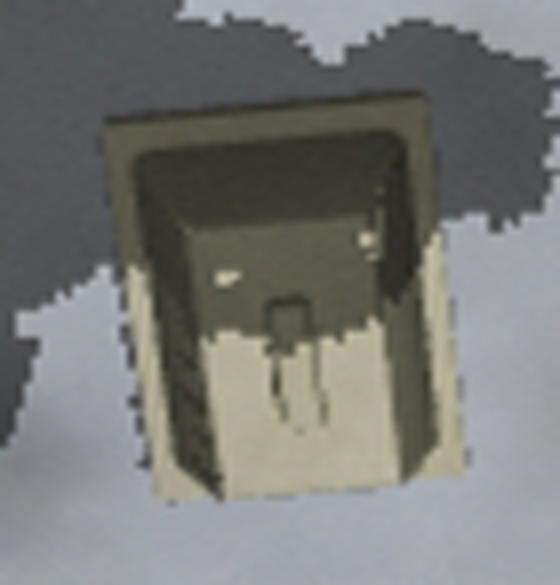

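The crop shows the cream core upright, tapering evenly, with nothing against it.

```bash
python3 -c "
from h import *
go(568.3,129.1,33,1.974)"
```

```text
tcp [560.6 127.4 187.3] yaw 1.85 tilt [-0.0016  0.0001] shift/50 [-0.012  0.163  3.085] turn/.15 -0.827 j6 -0.26
```

Emit:
{"api": "arm_command", "payload": {
  "steps": [
    [[0.65,-0.01,0.16,0,0,0,0],[0.65,0,0,0.5,0,0,-0.4],[0.65,0,0,0.6,0,0,-0.43],[0.65,0,0,0.6,0,0,0],[0.65,0,0,0.5,0,0,0],[0.65,0,0,0.4,0,0,0],[0.65,0,0,0,0,0,0],[0.65,0,0,0,0,0,0]]
  ],
  "squeeze": 40
}}

```text
time_s: 12.32
eef_pos: [569.8, 128.9, 58.7]
ee_rot: [0.001, 0.551, 0.834, 0.0]
force: [0.3, -0.7, -0.4]
grip_width: 0.647
grip_force: 0.0
```

```bash
python3 -c "
from h import *
go(568.3,129.1,33,1.974); shot('w7')"
```

```text
tcp [569.8 128.9  58.7] yaw 1.9743 tilt [0.0014 0.    ] shift/50 [ 0.016 -0.026  0.515] turn/.15 0.002 j6 -0.38
```

View pics/w7.png

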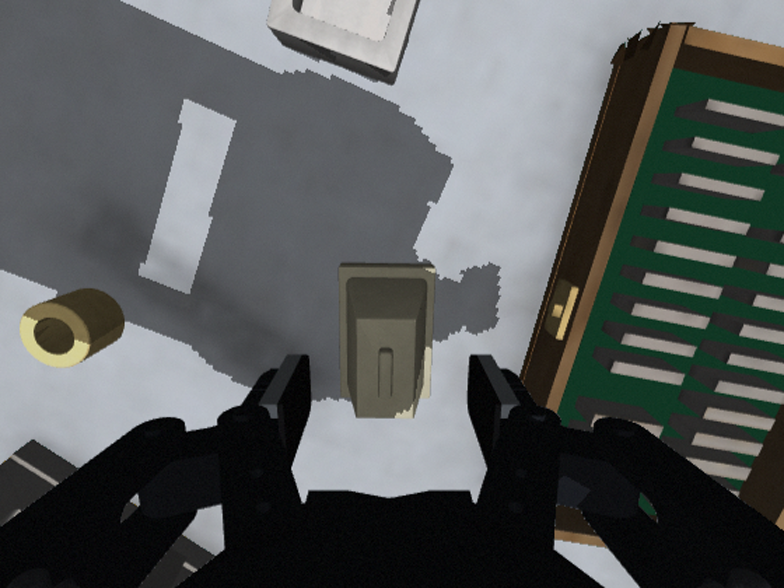

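The core is centred between the fingers and square to them, and the box is clear of the right finger. I'll lower 26 mm and grip.

Emit:
{"api": "arm_command", "payload": {
  "steps": [
    [[0.65,0.01,-0.02,0.3,0,0,0],[0.65,0,0,0.21,0,0,0],[0.65,0,0,0,0,0,0],[0,0,0,0,0,0,0],[0,0,0,0,0,0,0],[0,0,0,0,0,0,0],[0,0,0,0,0,0,0],[0,0,0,0,0,0,0]]
  ]
}}

```text
time_s: 13.38
eef_pos: [568.5, 128.6, 32.8]
ee_rot: [0.0, 0.551, 0.834, 0.0]
force: [0.6, -0.3, 6.3]
grip_width: 0.332
grip_force: 39.8
```

Emit:
{"api": "arm_command", "payload": {
  "steps": [
    [[0,0,0,-0.3,0,0,0],[0,0,0,-0.6,0,0,0],[0,0,0,-0.8,0,0,0],[0,0,0,-0.8,0,0,0],[0,0,0,0,0,0,0]]
  ]
}}

```text
time_s: 14.0
eef_pos: [569.3, 128.7, 160.9]
ee_rot: [0.002, 0.551, 0.834, 0.002]
force: [0.3, 0.5, -1.1]
grip_width: 0.331
grip_force: 38.9
```

```bash
python3 -c "
from h import *
go(356.9,285.9,160,1.852); shot('w8')"
```

```text
tcp [569.3 128.7 160.9] yaw 1.9739 tilt [0.006  0.0001] shift/50 [ 4.559 -2.673 -0.008] turn/.15 0.813 j6 -0.38
```

View pics/w8.png

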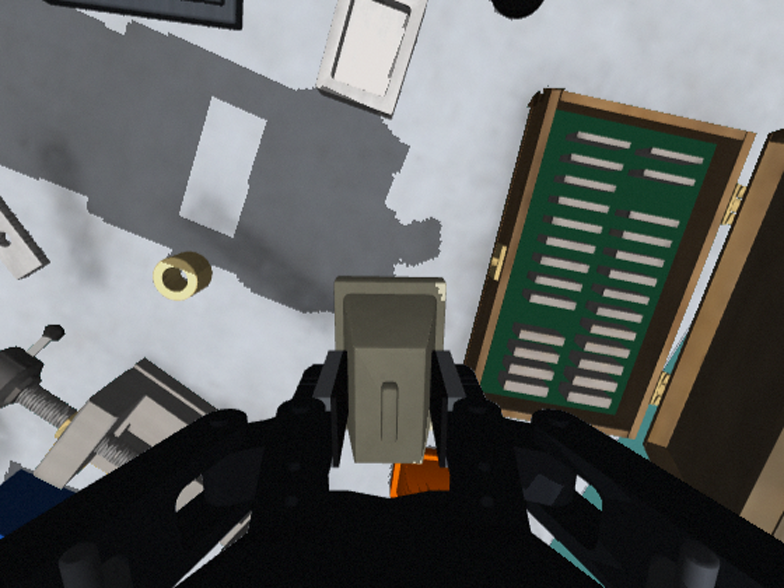

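The core is held square and level. Its far flange edge runs from (335,278) to (446,278).

Run:
```python
from h import *
f=np.load("pics/w8.npz");K,T=f["K"],f["T"]
w=px2w(K,T,np.array([(335,279),(446,279)])/1.4-.5,T@[0,0,0,1]@[0,0,0,1] if 0 else tool()[2,3]-22.8)
t=np.linalg.inv(tool());print((w-tool()[:3,3])@tool()[:3,:3])
go(356.9,285.9,170,1.852)
```

```text
[[ 31.56053771 -19.17607982  22.73819116]
 [ 31.50561853  21.58930992  22.81734542]]
tcp [568.3 128.6 158.6] yaw 1.9739 tilt [0.0021 0.    ] shift/50 [ 4.551 -2.656 -0.237] turn/.15 0.812 j6 -0.38
```

Emit:
{"api": "arm_command", "payload": {
  "steps": [
    [[0,0.7,-0.4,-0.2,0,0,0],[0,0.75,-0.45,0,0,0,0.4],[0,0.001,-0.001,0,0,0,0.41],[0,0,0,0,0,0,0]]
  ]
}}

```text
time_s: 14.55
eef_pos: [499.9, 178.8, 166.4]
ee_rot: [-0.001, 0.601, 0.8, -0.001]
force: [-0.2, 0.2, -1.1]
grip_width: 0.331
grip_force: 39.0
```

```bash
python3 -c "
from h import *
go(356.5,284.8,110,1.852)"
```

```text
tcp [499.9 178.8 166.4] yaw 1.8533 tilt [-0.002  -0.0003] shift/50 [ 2.836 -2.161  1.133] turn/.15 0.008 j6 -0.16
```

Emit:
{"api": "arm_command", "payload": {
  "steps": [
    [[0,0.7,-0.54,0,0,0,0],[0,0.7,-0.54,0,0,0,0],[0,0.7,-0.54,0,0,0,0],[0,0.74,-0.54,0,0,0,0.01],[0,0,0,0.5,0,0,0],[0,0,0,0.5,0,0,0],[0,0,0,0,0,0,0],[0,0,0,0,0,0,0]]
  ]
}}

```text
time_s: 15.55
eef_pos: [357.9, 285.0, 117.9]
ee_rot: [0.0, 0.602, 0.799, 0.0]
force: [-1.0, -0.1, -0.4]
grip_width: 0.333
grip_force: 39.0
```

```bash
python3 -c "
from h import *
go(356.5,284.8,61,1.852); shot('w9')"
```

```text
tcp [357.9 285.  117.9] yaw 1.8508 tilt [0.0005 0.0002] shift/50 [ 0.003 -0.029  1.137] turn/.15 -0.008 j6 0.14
```

View pics/w9.png

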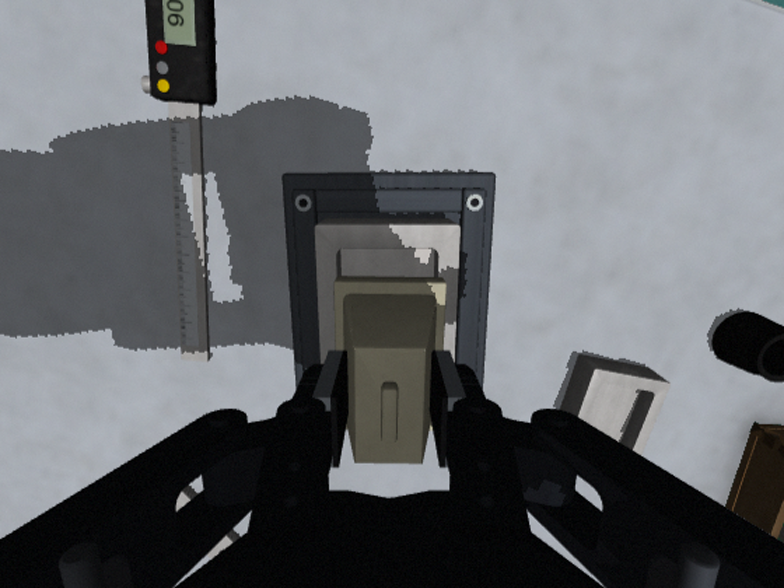

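The core lines up over the pocket, whose rim spans columns 337–438. It needs to move about 1.7 mm along tool −y, then can go down.

Emit:
{"api": "arm_command", "payload": {
  "steps": [
    [[0,0.01,-0.035,0.2,0,0,0],[0,0,0,0.3,0,0,0],[0,0,0,0.25,0,0,0],[0,0,0,0.15,0,0,0],[0,0,0,0.1,0,0,0],[0,0,0,0.06,0,0,0],[0,0,0,0.04,0,0,0],[0,0,0,0,0,0,0]]
  ]
}}

```text
time_s: 16.6
eef_pos: [355.6, 285.1, 62.4]
ee_rot: [0.0, 0.602, 0.799, 0.0]
force: [0.6, -0.4, -0.5]
grip_width: 0.334
grip_force: 39.0
```

Emit:
{"api": "arm_command", "payload": {
  "steps": [
    [[0,0,0,0.03,0,0,0],[0,0,0,0.015,0,0,0],[0,0,0,0,0,0,0]]
  ]
}}

```text
time_s: 16.98
eef_pos: [355.7, 285.1, 60.8]
ee_rot: [0.0, 0.601, 0.799, 0.0]
force: [-2.9, -0.9, 10.0]
grip_width: 0.335
grip_force: 40.8
```

Emit:
{"api": "arm_command", "payload": {
  "steps": [
    [[0.65,0,0,-0.02,0,0,0],[0.65,0,0,0,0,0,0],[0.65,0,0,0,0,0,0],[0.65,0,0,-0.3,0,0,0],[0.65,0,0,-0.8,0,0,0],[1,0,0,-0.9,0,0,0],[1,0,0,-0.6,0,0,0],[1,0,0,0,0,0,0]]
  ]
}}

```text
time_s: 17.98
eef_pos: [356.3, 285.5, 192.8]
ee_rot: [0.001, 0.601, 0.799, 0.002]
force: [1.0, -0.2, -1.0]
grip_width: 0.996
grip_force: 0.0
```

```bash
python3 -c "
from h import *
go(394,-172,240,1.463); shot('w10')"
```

```text
tcp [356.3 285.5 192.8] yaw 1.8509 tilt [0.0038 0.0017] shift/50 [-9.001 -1.8   -0.957] turn/.15 2.586 j6 0.14
```

View pics/w10.png

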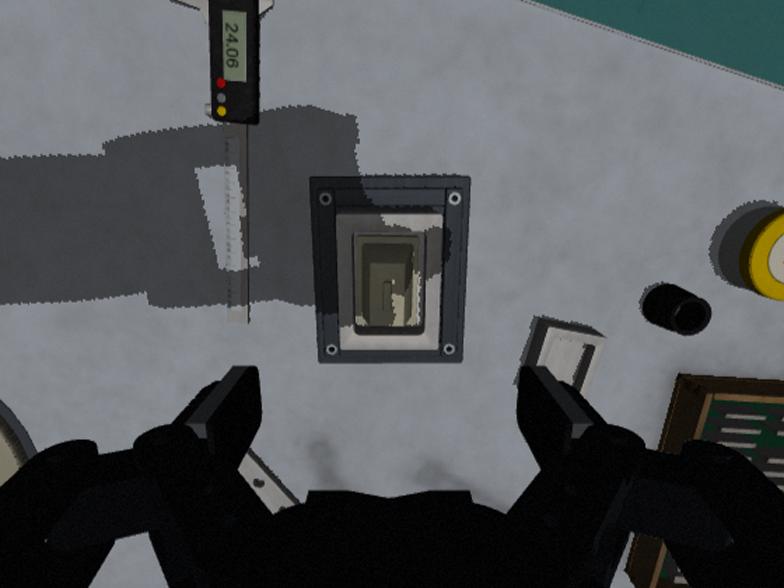

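The cream core stands in the pocket, inside walls spanning (352–425, 233–334), and the block stays seated. Next is the cap.

Emit:
{"api": "arm_command", "payload": {
  "steps": [
    [[1,-0.6,-0.1,-0.5,0,0,0],[1,-0.9,-0.18,-0.47,0,0,0],[1,-0.9,-0.18,0,0,0,0],[1,-0.9,-0.18,0,0,0,0],[1,-0.9,-0.18,0,0,0,0],[1,-0.9,-0.18,0,0,0,0],[1,-0.9,-0.18,0,0,0,0],[1,-0.9,-0.18,0,0,0,0]]
  ]
}}

```text
time_s: 19.02
eef_pos: [385.0, -66.7, 238.4]
ee_rot: [-0.001, 0.602, 0.799, -0.0]
force: [0.0, -0.1, 0.9]
grip_width: 0.996
grip_force: 0.0
```

```bash
python3 -c "
from h import *
go(392.5,-172,170,1.463)"
```

```text
tcp [385.  -66.7 238.4] yaw 1.8505 tilt [-0.0019  0.0011] shift/50 [-2.068 -0.436  1.365] turn/.15 2.583 j6 -0.75
```

Emit:
{"api": "arm_command", "payload": {
  "steps": [
    [[1,-0.7,-0.14,0,0,0,0],[1,-0.7,-0.14,0,0,0,0],[1,-0.66,-0.15,0,0,0,0],[1,0,0,0.45,0,0,0.86],[1,0,0,0.45,0,0,0.86],[1,0,0,0.45,0,0,0.86],[1,0,0,0,0,0,0],[1,0,0,0,0,0,0]]
  ]
}}

```text
time_s: 20.02
eef_pos: [393.4, -170.3, 172.3]
ee_rot: [0.0, 0.743, 0.669, 0.0]
force: [0.5, 0.4, 0.3]
grip_width: 0.998
grip_force: 0.0
```

```bash
cat >> h.py <<'E'
def silfit(name,mask,box,x0,zb,save=None):
    "fit x,y,yaw of a box (sx,sy,h) standing at zb to a mask by silhouette overlap"
    from scipy.optimize import minimize
    f=np.load(f"pics/{name}.npz"); K,T=f["K"],f["T"]; sx,sy,h=box; S=4
    m=cv2.resize(mask,None,fx=S,fy=S,interpolation=cv2.INTER_LINEAR)>127
    C=np.array([(a*sx/2,b*sy/2,c*h) for a in(-1,1) for b in(-1,1) for c in(0,1)])
    def hull(p):
        c,s=np.cos(p[2]),np.sin(p[2]); P=np.c_[C[:,0]*c-C[:,1]*s+p[0],C[:,0]*s+C[:,1]*c+p[1],C[:,2]+zb]
        return cv2.convexHull(((w2px(K,T,P)+.5)*S-.5).astype(np.float32))
    def cost(p):
        q=np.zeros(m.shape,np.uint8); cv2.fillConvexPoly(q,np.round(hull(p)*16).astype(np.int32),1,shift=4)
        q=q>0; return 1-(q&m).sum()/(q|m).sum()
    r=minimize(cost,x0,method="Nelder-Mead",options=dict(initial_simplex=np.array([x0]+[np.array(x0)+d for d in np.diag([6,6,.1])]),xatol=.02,fatol=1e-5))
    print("silfit",r.x.round(3),"1-IoU",round(r.fun,4)); return r.x
def bigblob(m):
    n,l,s,c=cv2.connectedComponentsWithStats(m.astype(np.uint8)); i=1+s[1:,4].argmax(); return ((l==i)*255).astype(np.uint8),s[i],c[i]
def bluemask(name,roi=None):
    im=np.load(f"pics/{name}.npz")["im"]; hsv=cv2.cvtColor(im,cv2.COLOR_RGB2HSV)
    m=((hsv[...,0]>100)&(hsv[...,0]<130)&(hsv[...,1]>120)).astype(np.uint8)
    if roi is not None: z=np.zeros_like(m); a,b,c,d=roi; z[b:d,a:c]=1; m*=z
    m=cv2.morphologyEx(m,cv2.MORPH_CLOSE,np.ones((5,5)))
    b,s,c=bigblob(m); 
    cs,_=cv2.findContours(b,cv2.RETR_EXTERNAL,cv2.CHAIN_APPROX_NONE); b=np.zeros_like(b); cv2.drawContours(b,cs,-1,255,-1)
    print("blob",s,c.round(1)); return b
E
python3 - <<'E'
from h import *
go(392.5,-172,40,1.463); shot("w11")
K,T=cam("wrist"); print("expect",w2px(K,T,[[392.5,-172,51]]))
silfit("w11",bluemask("w11"),(68,92,51),[392.5,-172,-.108],0)
silfit("w1",bluemask("w1",(220,170,340,270)),(68,92,51),[392.5,-172,-.108],0)
E
```

```text
tcp [ 393.4 -170.3  172.3] yaw 1.4663 tilt [ 0. -0.] shift/50 [-0.036 -0.015  2.646] turn/.15 0.022 j6 -0.58
expect [[276.21024072 212.15929707]]
blob [    0   262   560   158 35226] [287.8 366.9]
silfit [ 3.925e+02 -1.720e+02 -1.080e-01] 1-IoU 1.0
blob [ 232  187   94   78 5926] [277.8 225.6]
silfit [ 3.92347e+02 -1.71320e+02 -1.20000e-01] 1-IoU 0.0144
```

Run:
```python
from h import *
silfit("w11",bluemask("w11",(190,100,380,285)),(68,92,51),[392.5,-172,-.108],0)
go(392.5,-172,40,1.463)
```

```text
blob [ 236  152   84  111 8582] [276.7 206.5]
silfit [ 3.92695e+02 -1.71707e+02 -1.21000e-01] 1-IoU 0.0114
tcp [ 393.6 -170.4  172.6] yaw 1.4658 tilt [ 0.0006 -0.0005] shift/50 [-0.033 -0.02   2.651] turn/.15 0.019 j6 -0.58
```

Emit:
{"api": "arm_command", "payload": {
  "steps": [
    [[1,-0.026,-0.017,0.6,0,0,0.1],[1,0,0,0.6,0,0,0],[1,0,0,0.6,0,0,0],[1,0,0,0.6,0,0,0],[1,0,0,0.46,0,0,0],[1,0,0,0,0,0,0],[1,0,0,0,0,0,0],[0,0,0,0,0,0,0]]
  ],
  "squeeze": 55
}}

```text
time_s: 21.08
eef_pos: [392.9, -171.8, 30.1]
ee_rot: [0.001, 0.749, 0.663, 0.0]
force: [0.2, -0.4, 0.4]
grip_width: 0.818
grip_force: 0.0
```

Emit:
{"api": "arm_command", "payload": {
  "steps": [
    [[0,0,0,0,0,0,0],[0,0,0,0,0,0,0],[0,0,0,0,0,0,0],[0,0,0,0,0,0,0]]
  ]
}}

```text
time_s: 21.58
eef_pos: [392.8, -171.8, 30.3]
ee_rot: [0.001, 0.749, 0.663, 0.0]
force: [-1.6, 1.4, 9.8]
grip_width: 0.786
grip_force: 61.6
```

```bash
python3 -c "
from h import *
go(360,160,260,1.852)"
```

```text
tcp [ 392.8 -171.8   30.3] yaw 1.4492 tilt [ 0.0013 -0.0012] shift/50 [ 6.502 -1.449 -4.604] turn/.15 -2.685 j6 -0.57
```

Emit:
{"api": "arm_command", "payload": {
  "steps": [
    [[0,0,0,-0.3,0,0,0],[0,0,0,-0.7,0,0,0],[0,0,0,-0.8,0,0,0],[0,0,0,-0.8,0,0,0],[0,0,0,-0.8,0,0,-0.67],[0,0,0,-0.7,0,0,-0.67],[0,0,0,-0.4,0,0,-0.67],[0,0,0,0,0,0,-0.67]]
  ]
}}

```text
time_s: 22.58
eef_pos: [392.5, -171.5, 255.8]
ee_rot: [0.002, 0.6, 0.8, -0.0]
force: [0.3, 0.5, -4.1]
grip_width: 0.785
grip_force: 63.8
```

Emit:
{"api": "arm_command", "payload": {
  "steps": [
    [[0,0.6,0.1,0,0,0,0],[0,0.8,0.17,0,0,0,0],[0,0.8,0.17,0,0,0,0],[0,0.8,0.17,0,0,0,0],[0,0.8,0.17,0,0,0,0],[0,0.8,0.17,0,0,0,0],[0,0.8,0.17,0,0,0,0],[0,0.8,0.17,0,0,0,0]]
  ]
}}

```text
time_s: 23.58
eef_pos: [368.0, 145.6, 254.4]
ee_rot: [0.0, 0.601, 0.799, 0.0]
force: [-0.3, -0.2, -2.2]
grip_width: 0.787
grip_force: 63.7
```

```bash
python3 -c "
from h import *
go(356.9,285.8,140,1.852)"
```

```text
tcp [368.  145.6 254.4] yaw 1.851 tilt [ 0.0004 -0.    ] shift/50 [2.756 0.561 2.287] turn/.15 -0.007 j6 -0.2
```

Emit:
{"api": "arm_command", "payload": {
  "steps": [
    [[0,0.8,0.16,0,0,0,0],[0,0.8,0.16,0.3,0,0,0],[0,0.75,0.16,0.5,0,0,0],[0,0.4,0.08,0.6,0,0,0],[0,0,0,0.6,0,0,0],[0,0,0,0.28,0,0,0],[0,0,0,0,0,0,0],[0,0,0,0,0,0,0]]
  ]
}}

```text
time_s: 24.58
eef_pos: [358.2, 284.3, 141.2]
ee_rot: [0.0, 0.602, 0.799, 0.001]
force: [-0.7, -0.4, -2.4]
grip_width: 0.785
grip_force: 63.6
```

Run:
```python
from h import *
go(356.9,285.8,110,1.852); shot("w12")
f=np.load("pics/w12.npz");K,T=f["K"],f["T"]; g=cv2.cvtColor(f["im"],cv2.COLOR_RGB2GRAY).astype(float)
a=.281;c=np.array([357.4,285.7]);P=[]
for s in(-44.2,44.2):
    p=np.array([s*np.cos(a)-55*np.sin(a),s*np.sin(a)+55*np.cos(a)])+c
    u,v=w2px(K,T,[[*p,20]])[0];i,j=round(v),round(u); w=g[i-6:i+7,j-6:j+7]; w=np.clip(w-np.median(w)-25,0,None)
    yy,xx=np.mgrid[i-6:i+7,j-6:j+7]; P.append(((w*xx).sum()/w.sum(),(w*yy).sum()/w.sum())); print((u,v),P[-1],w.max())
w=px2w(K,T,P,20)[:,:2];e=w[1]-w[0]; a=np.arctan2(e[1],e[0]); n=np.array([-np.sin(a),np.cos(a)]);print(np.linalg.norm(e),a,w.mean(0)-55*n)
m=bluemask("w12",(0,0,560,340))
t=tool(); silfit("w12",m,(68,92,51),[*t[:2,3],.281],t[2,3]-30.2)
```

```text
tcp [358.2 284.3 141.2] yaw 1.8504 tilt [0.0018 0.0008] shift/50 [ 0.037 -0.018  0.624] turn/.15 -0.011 j6 0.13
(np.float64(221.1552006834358), np.float64(141.6157590118053)) (np.float64(221.47683008730692), np.float64(141.83210208193418)) 36.0
(np.float64(332.48089231422756), np.float64(141.43162899386985)) (np.float64(332.59630996309966), np.float64(141.6460024600246)) 82.0
88.25263439786791 0.2810189946955825 [357.61362616 285.58786002]
blob [  135   170   238   170 29952] [275.  256.9]
silfit [3.57904e+02 2.84430e+02 2.79000e-01] 1-IoU 0.2498
```

View pics/w12.png

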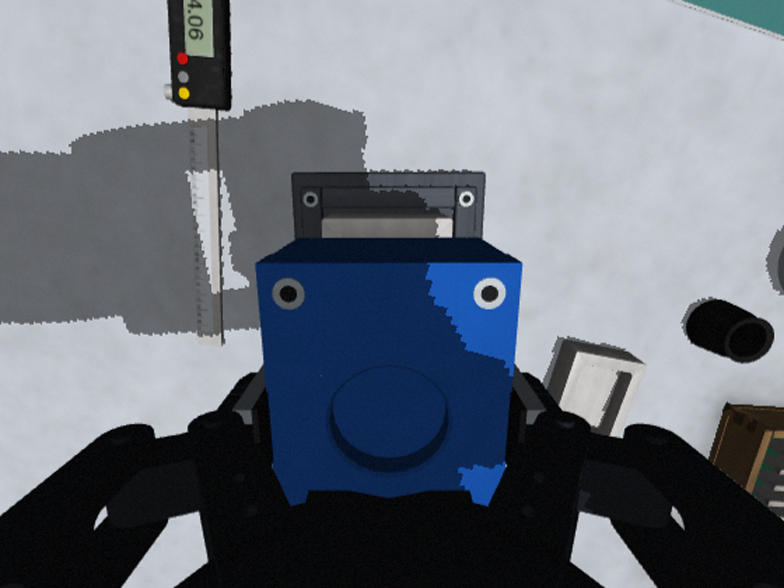

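The cap is held level and square, with its top far edge from (257,263) to (521,263). The block's far edge shows at rows 214–218, columns 322–452, and the plate's screws are at (310,199) and (466,199).

Run:
```python
from h import *
f=np.load("pics/w12.npz");K,T=f["K"],f["T"];g=cv2.cvtColor(f["im"],cv2.COLOR_RGB2GRAY).astype(float)
t=T@np.linalg.inv(get_calibration("wrist")["T_tool_cam"])
tl=lambda uv,z:(px2w(K,t@get_calibration("wrist")["T_tool_cam"],uv,z)-t[:3,3])@t[:3,:3]
# block left/right edges at rows 157-166, far edge at cols 240-315
r=g[158:166].mean(0); d=np.diff(r)
print("row profile",r[222:238].round(0),r[316:332].round(0))
c=g[145:165,240:260].mean(1);c2=g[145:165,300:318].mean(1);print(c.round(0),c2.round(0))
c=g[165:195,230:250].mean(1);print("cap far",c.round(0))
r=g[200:215].mean(0);print("cap sides",r[180:198].round(0),r[364:380].round(0))
```

```text
row profile [ 39.  38.  37.  37.  37.  38.  38.  46. 103. 105. 106. 106. 106. 107.
 108. 109.] [207. 206. 204. 204. 203. 200. 199.  84.  22.  56.  83.  87.  86.  83.
  84.  84.]
[ 39.  39.  35.  30.  40.  40.  39.  43.  51.  54.  65.  99. 115. 114.
 112. 111. 110. 109. 108. 106.] [ 75.  73.  60.  48.  55.  48.  47.  46.  50.  54.  74. 126. 148. 146.
 140. 135. 134. 135. 137. 136.]
cap far [104. 104. 104. 103.  92.  17.  18.  17.  17.  17.  17.  17.  18.  17.
  18.  17.  16.  17.  17.  17.  17.  17.  21.  33.  38.  37.  38.  38.
  38.  37.]
cap sides [99. 98. 98. 85. 46. 38. 38. 38. 38. 39. 38. 38. 38. 38. 47. 70. 81. 87.] [ 80.  79.  79.  79.  79.  78.  79. 117. 194. 201. 201. 201. 202. 201.
 201. 201.]
```

Run:
```python
from h import *
f=np.load("pics/w12.npz");K,T=f["K"],f["T"]
t=T@np.linalg.inv(get_calibration("wrist")["T_tool_cam"])
tl=lambda uv,z:((px2w(K,T,uv,z)-t[:3,3])@t[:3,:3])[:,:2]
b=tl([(229.4,161.5),(322.9,161.5)],46);bf=tl([(260,155.5),(300,155.5)],46)
z=t[2,3]+20.8
c=tl([(183.2,207),(371,207)],z);cf=tl([(240,187.5),(310,187.5)],z)
print("block",b,bf,"\ncap",c,cf)
print("centre block",b[:,1].mean(),bf[:,0].mean()-46,"cap",c[:,1].mean(),cf[:,0].mean()-46)
go(356.9,285.8,78,1.8515)
```

```text
block [[ 43.57220308 -34.97464633]
 [ 43.54981534  32.70981951]] [[ 47.8484349  -12.76826216]
 [ 47.84020184  16.04025132]] 
cap [[ 39.27859767 -34.51247742]
 [ 39.23157017  33.87704706]] [[ 46.46407743 -13.61389626]
 [ 46.45077021  11.43798354]]
centre block -1.132413410600762 1.8443183715254605 cap -0.3177151842226351 0.4574238237737731
tcp [358.2 284.3 141.2] yaw 1.8504 tilt [0.002  0.0009] shift/50 [ 0.036 -0.019  1.264] turn/.15 -0.007 j6 0.13
```

Emit:
{"api": "arm_command", "payload": {
  "steps": [
    [[0,0.03,-0.012,0.2,0,0,0],[0,0,0,0.3,0,0,0],[0,0,0,0.3,0,0,0],[0,0,0,0.25,0,0,0],[0,0,0,0.14,0,0,0],[0,0,0,0,0,0,0],[0,0,0,0,0,0,0]]
  ]
}}

```text
time_s: 25.5
eef_pos: [356.8, 285.6, 80.9]
ee_rot: [0.0, 0.602, 0.799, 0.0]
force: [0.2, 0.4, -3.2]
grip_width: 0.784
grip_force: 63.7
```

```bash
python3 -c "
from h import *
go(357.04,285.4,76.2,1.8505); print(sense()['force'])"
```

```text
tcp [356.8 285.6  80.9] yaw 1.8508 tilt [0.0008 0.0003] shift/50 [-0.005  0.003  0.095] turn/.15 0.002 j6 0.14
[ 0.20188605  0.35218219 -3.20170914]
```

Emit:
{"api": "arm_command", "payload": {
  "steps": [
    [[0,-0.003,0.003,0.05,0,0,0],[0,0,0,0.03,0,0,0],[0,0,0,0.01,0,0,0],[0,0,0,0,0,0,0],[0,0,0,0,0,0,0]]
  ]
}}

```text
time_s: 26.12
eef_pos: [356.8, 285.4, 76.3]
ee_rot: [0.0, 0.602, 0.799, 0.0]
force: [-2.7, -1.3, 5.4]
grip_width: 0.789
grip_force: 64.6
```

Emit:
{"api": "arm_command", "payload": {
  "steps": [
    [[0.85,0,0,0,0,0,0],[1,0,0,0,0,0,0],[1,0,0,0,0,0,0],[1,0,0,-0.3,0,0,0],[1,0,0,-0.8,0,0,0],[1,0,0,-0.9,0,0,0],[1,0,0,-0.6,0,0,0],[1,0,0,0,0,0,0]]
  ]
}}

```text
time_s: 27.12
eef_pos: [357.5, 285.8, 207.9]
ee_rot: [0.001, 0.601, 0.799, 0.002]
force: [-0.9, -0.1, -0.3]
grip_width: 1.003
grip_force: 0.0
```

Emit:
{"api": "arm_command", "payload": {
  "steps": [
    [[1,0,0,0,0,0,0],[1,0,0,0,0,0,0]]
  ]
}}

```text
time_s: 27.38
eef_pos: [356.4, 285.2, 205.0]
ee_rot: [-0.001, 0.602, 0.799, -0.001]
force: [0.2, -0.1, 0.2]
grip_width: 1.002
grip_force: 0.0
```

Run:
```python
from h import *
t=tool();print(t[:3,3]); shot("w13")
for zb in (45,46,47): x=silfit("w13",bluemask("w13",(150,60,400,290)),(68,92,51),[357,285.8,.281],zb)
f=np.load("pics/w13.npz");K,T=f["K"],f["T"];g=cv2.cvtColor(f["im"],cv2.COLOR_RGB2GRAY).astype(float)
a=.281
R2=np.array([[np.cos(a),-np.sin(a)],[np.sin(a),np.cos(a)]])
P=[]
for s in(-44.2,44.2):
  for v in (-55,55):
    u=w2px(K,T,[[*(np.array([357.5,285.7])+R2@[s,v]),20]])[0]; i,j=round(u[1]),round(u[0]); w=g[i-6:i+7,j-6:j+7]; m=w.max()-np.median(w); w=np.clip(w-np.median(w)-25,0,None)
    yy,xx=np.mgrid[i-6:i+7,j-6:j+7]; print(u,m, np.round([(w*xx).sum()/w.sum(),(w*yy).sum()/w.sum()],1))
C=np.array([(p,q,z) for z in (46,97) for p,q in((-34,46),(34,46),(34,-46),(-34,-46))],float)
C[:,:2]=C[:,:2]@R2.T+x[:2]; print(w2px(K,T,C).round(1))
```

```text
[356.39120442 285.19718933 205.01303134]
blob [ 234  152   90  116 9565] [278.1 208.3]
silfit [3.56585e+02 2.85102e+02 2.79000e-01] 1-IoU 0.0132
blob [ 234  152   90  116 9565] [278.1 208.3]
silfit [3.56586e+02 2.85183e+02 2.81000e-01] 1-IoU 0.0117
blob [ 234  152   90  116 9565] [278.1 208.3]
silfit [3.56558e+02 2.85454e+02 2.82000e-01] 1-IoU 0.0135
[238.64367862 243.74924257] 106.0 [235.9 244.5]
[234.77298248 140.21634138] 49.0 [234.8 140.4]
[319.67028416 243.71267322] 91.0 [321.8 244.1]
[323.60620338 140.11896379] 102.0 [323.5 140.3]
[[241.3 151.3]
 [315.1 151.2]
 [312.2 244.7]
 [244.3 244.7]
 [233.6 156.2]
 [322.9 156.2]
 [318.7 266.9]
 [237.9 266.9]]
```

Run:
```python
from h import *
go(443.5,83,180,1.8505)
```

```text
tcp [356.5 285.2 205.2] yaw 1.8507 tilt [-0.0017 -0.0007] shift/50 [-4.368  0.556  0.503] turn/.15 0.001 j6 0.14
```

Emit:
{"api": "arm_command", "payload": {
  "steps": [
    [[1,-0.75,0.1,0,0,0,0],[1,-0.75,0.1,0,0,0,0],[1,-0.75,0.1,0,0,0,0],[0.7,-0.75,0.1,0.1,0,0,0],[0.7,-0.75,0.1,0.2,0,0,0],[0.7,-0.62,0.06,0.2,0,0,0],[0.7,0,0,0,0,0,0],[0.7,0,0,0,0,0,0]]
  ]
}}

```text
time_s: 28.42
eef_pos: [443.8, 83.6, 180.9]
ee_rot: [-0.0, 0.601, 0.799, -0.0]
force: [0.1, -0.1, 0.3]
grip_width: 0.701
grip_force: 0.0
```

```bash
cat > bush.py <<'E'
from h import *
import sys
from scipy.optimize import minimize
n=sys.argv[1]; zb=float(sys.argv[2]); x0=[float(v) for v in sys.argv[3:5]]
if not __import__("os").path.exists(f"pics/{n}.npz"): shot(n)
f=np.load(f"pics/{n}.npz");K,T=f["K"],f["T"];im=f["im"]
hsv=cv2.cvtColor(im,cv2.COLOR_RGB2HSV)
m=((hsv[...,0]>15)&(hsv[...,0]<38)&(hsv[...,1]>60)&(hsv[...,2]>40)).astype(np.uint8)
u=w2px(K,T,[[*x0,zb+20]])[0]; z=np.zeros_like(m); cv2.circle(z,tuple(int(v) for v in u),55,1,-1); m*=z
m=cv2.morphologyEx(m,cv2.MORPH_CLOSE,np.ones((3,3))); b,s,c=bigblob(m); print("expect",u,"blob",s,c.round(1))
cs,_=cv2.findContours(b,0,1); b[:]=0; cv2.drawContours(b,cs,-1,255,-1)
S=4; M=cv2.resize(b,None,fx=S,fy=S)>127; t=np.linspace(0,2*np.pi,60)
def cost(p):
    P=np.vstack([np.c_[p[0]+14*np.cos(t),p[1]+14*np.sin(t),0*t+zb+h] for h in(0,24)])
    q=np.zeros(M.shape,np.uint8); cv2.fillConvexPoly(q,cv2.convexHull(np.round(((w2px(K,T,P)+.5)*S-.5)*16).astype(np.int32)),1,shift=4); q=q>0
    return 1-(q&M).sum()/(q|M).sum()
r=minimize(cost,x0,method="Nelder-Mead",options=dict(initial_simplex=[x0,[x0[0]+6,x0[1]],[x0[0],x0[1]+6]])); print(r.x,r.fun)
E
python3 bush.py w6 0 444 83; python3 bush.py w14 0 444 83; python3 -c "
from h import *
go(444,83,23,1.8505)"
```

```text
expect [153.26491874 208.60947887] blob [137 193  36  32 801] [154.3 208.1]
[443.03142507  81.36472775] 0.05632612828275718
expect [277.7585857 200.4545074] blob [263 185  28  26 364] [275.7 195.7]
[441.25250635  86.05861444] 0.5293927387401957
tcp [443.8  83.8 181.1] yaw 1.8516 tilt [-0.0001  0.0002] shift/50 [-1.800e-02 -1.000e-03  3.162e+00] turn/.15 0.007 j6 -0.35
```

Run:
```python
from h import *
im=np.load("pics/w14.npz")["im"];hsv=cv2.cvtColor(im,cv2.COLOR_RGB2HSV)
for k in range(3): print(hsv[176:230:4,246:310:4,k])
```

```text
[[105 108 105 110 110 105  96 130 105 108 113 110 105  98 120 114]
 [102 105 105 110 105 100 108 113 120 105 108 113 110 105 120 120]
 [110 105 102 113 102 102 113  12 170 113 108 113 110 113 108 120]
 [107 105 111 120 120 135  20  18  21  21  18 128 110 108 105 103]
 [110 103 113 108 120  21  20  23  21  21  23 109 105 102 109 106]
 [100 102 103 116 100  21  21 107 106  24  25  19 105 110 107 108]
 [113 108 110 108  23  23 101 110 106 108  24  26 108 105 106 110]
 [105 109 110 104  18  25  20  20  60  25  23  26 111 106 108 106]
 [108 109 111 110 114  26  25  19  19  21  24  24 105 106 110 108]
 [115 108 111 104 113  30  25  24  25  25  23 111 104 111 113 102]
 [105 102 105 102 105 113 108  26  28  23 112 108 112 110 109 101]
 [108 110 109 103 110 114 105 108 111 109 104 110 103 109 106 109]
 [111 111 107 108 111 105 109 110 106 109 111 108 105 102 113 105]
 [107 111 111 108 109 103 103 108 106 107 105 105 114 110 111 109]]
[[ 22  17  22  22  22  22  19  11  15  20  16  13  18  17  13  22]
 [ 17  21  21  21  14  22  18  15   8  16  19  16  13  18  14  18]
 [ 20  21  17  14  18  18  
[... 1016 characters left out ...]
  43  44  68 144 141 129 126]
 [ 71  71  75  73  73  47 105 100 102  99  79 143 142 146 142 141]
 [ 68  70  74  97  72 103 117 147 149 153 167  62 147 146 146 147]
 [ 71 151 150 149  76 115 137 153 149  72 167 166 150 150 149 148]
 [ 71 149 149 148 137 168  45  58  67  43 165 167 150 151 151 150]
 [ 73 144 148 148 151 167 120  44  42  58 167 150 153 153 149 151]
 [ 73 149 150 148 150 148 166 168 167 168 165 153 151 152 150 149]
 [ 72 149 149 149 148 152 148 157 158 146 151 151 152 153 151 147]
 [ 70 150 149 149 153 151 148 150 151 154 152 150 149 146 148 152]
 [149 148 146 149 153 148 148 150 151 152 150 147 148 151 151 152]
 [149 148 148 148 150 146 149 150 152 149 149 147 149 151 153 154]]
```

Lit brass has low saturation here, so I'll lower that threshold to 26.

```bash
sed -i 's/\[...,1\]>60/[...,1]>25/; s/\[...,0\]>15/[...,0]>10/; s/<38)/<42)/' bush.py; python3 bush.py w6 0 444 83; python3 bush.py w14 0 444 83
```

```text
expect [153.26491874 208.60947887] blob [137 193  36  32 847] [154.3 208.2]
[442.9439735   81.39907148] 0.03124781544914368
expect [277.7585857 200.4545074] blob [262 184  30  33 655] [276.8 200.7]
[443.4206034   81.51642598] 0.030080587249660895
```

Emit:
{"api": "arm_command", "payload": {
  "steps": [
    [[0.6,-0.041,-0.022,0.5,0,0,0],[0.6,0,0,0.6,0,0,0],[0.6,0,0,0.6,0,0,0],[0.6,0,0,0.6,0,0,0],[0.6,0,0,0.5,0,0,0],[0.6,0,0,0.34,0,0,0],[0.6,0,0,0,0,0,0],[0.6,0,0,0,0,0,0]]
  ],
  "squeeze": 30
}}

```text
time_s: 29.48
eef_pos: [443.9, 81.3, 24.8]
ee_rot: [0.001, 0.601, 0.799, 0.0]
force: [1.0, -0.5, -0.1]
grip_width: 0.601
grip_force: 0.0
```

Emit:
{"api": "arm_command", "payload": {
  "steps": [
    [[0,0,0,0,0,0,0],[0,0,0,0,0,0,0],[0,0,0,0,0,0,0],[0,0,0,0,0,0,0],[0,0,0,0,0,0,0],[0,0,0,0,0,0,0]]
  ]
}}

```text
time_s: 30.22
eef_pos: [443.9, 81.0, 24.9]
ee_rot: [0.0, 0.602, 0.799, 0.0]
force: [-1.3, -0.0, 6.3]
grip_width: 0.309
grip_force: 29.2
```

Emit:
{"api": "arm_command", "payload": {
  "steps": [
    [[0,0,0,-0.3,0,0,0],[0,0,0,-0.7,0,0,0],[0,0,0,-0.9,0,0,0],[0,0,0,-0.9,0,0,0],[0,0,0,-0.9,0,0,0],[0,0,0,0,0,0,0],[0,0,0,0,0,0,0]]
  ]
}}

```text
time_s: 31.1
eef_pos: [443.1, 80.9, 208.3]
ee_rot: [-0.0, 0.602, 0.799, -0.0]
force: [-1.1, 0.4, -0.5]
grip_width: 0.309
grip_force: 30.0
```

```bash
python3 - <<'E'
from h import *
t=tool(); go(356.6,285.3,200,1.8505); print(t[:2,3],t[2,3]-22.5)
E
python3 - <<'E' > /tmp/a; bash /tmp/a
import sys; sys.path.insert(0,'.')
from h import *
t=tool(); print(f"python3 bush.py w15 {t[2,3]-23:.1f} {t[0,3]:.1f} {t[1,3]:.1f}")
E
```

```text
tcp [443.1  80.9 208.3] yaw 1.8508 tilt [-0.0011  0.0001] shift/50 [ 4.407 -0.533  0.169] turn/.15 0.002 j6 -0.36
[443.0902937   80.89736892] 185.8452430970736
expect [277.94701632 274.91788325] blob [ 249  231   58   74 3289] [277.3 267.9]
[442.47308735  81.90770409] 0.04287901990811638
```

Emit:
{"api": "arm_command", "payload": {
  "steps": [
    [[0,0.6,-0.07,0,0,0,0],[0,0.8,-0.1,0,0,0,0],[0,0.8,-0.1,0,0,0,0],[0,0.8,-0.1,0,0,0,0],[0,0.8,-0.1,0,0,0,0],[0,0.59,-0.06,0.4,0,0,0],[0,0,0,0.6,0,0,0],[0,0,0,0.2,0,0,0]]
  ]
}}

```text
time_s: 32.15
eef_pos: [356.2, 284.1, 146.8]
ee_rot: [-0.001, 0.601, 0.799, -0.002]
force: [0.6, 0.2, -1.1]
grip_width: 0.31
grip_force: 30.0
```

Emit:
{"api": "arm_command", "payload": {
  "steps": [
    [[0,0,0,0,0,0,0],[0,0,0,0,0,0,0]]
  ]
}}

```text
time_s: 32.4
eef_pos: [358.0, 284.4, 149.8]
ee_rot: [0.0, 0.602, 0.799, 0.001]
force: [0.7, -1.0, -0.7]
grip_width: 0.312
grip_force: 30.0
```

Run:
```python
from h import *
go(356.85,284.4,113.9,1.8505); shot("w16")
f=np.load("pics/w16.npz");K,T=f["K"],f["T"];im=f["im"]; g=cv2.cvtColor(im,cv2.COLOR_RGB2GRAY).astype(int)
t=T@np.linalg.inv(get_calibration("wrist")["T_tool_cam"])
# cap outline (top z=97): expected corners, far edge and sides
a=.281;R2=np.array([[np.cos(a),-np.sin(a)],[np.sin(a),np.cos(a)]])
C=np.array([(356.6,285.3)]*4)+np.array([(-34,46),(34,46),(34,-46),(-34,-46)])@R2.T
e=w2px(K,T,np.c_[C,[97]*4]);print(e.round(1))
r=im[int(e[0,1])+12,:,2].astype(int);i,j=int(e[0,0]),int(e[1,0]);print(r[i-8:i+9],i-8,r[j-8:j+9],j-8,"row",int(e[0,1])+12)
c=im[int(e[0,1])-8:int(e[0,1])+9,(i+j)//2-20,:].tolist();print(int(e[0,1])-8,c)
```

```text
tcp [358.  284.4 149.8] yaw 1.8502 tilt [0.0012 0.0005] shift/50 [ 0.006 -0.023  0.718] turn/.15 -0.002 j6 0.13
[[217.8 162.9]
 [333.5 162.7]
 [327.  301.5]
 [225.2 301.7]]
[85 88 86 87 52 34 37 33 39 56 75 75 75 76 76 76 85] 209 [191 190 163 160 159 158 160 159 134  76  75  61  78  76  75  77  56] 325 row 174
154 [[45, 43, 46], [22, 30, 39], [0, 14, 31], [2, 15, 33], [6, 15, 33], [6, 15, 33], [5, 15, 33], [4, 14, 34], [7, 22, 50], [11, 34, 74], [11, 34, 72], [11, 34, 75], [7, 33, 73], [10, 33, 75], [9, 32, 72], [7, 32, 73], [5, 33, 73]]
```

Emit:
{"api": "arm_command", "payload": {
  "steps": [
    [[0,0.005,-0.018,0.15,0,0,0],[0,0,0,0.15,0,0,0],[0,0,0,0.12,0,0,0],[0,0,0,0.1,0,0,0],[0,0,0,0,0,0,0],[0,0,0,0,0,0,0]]
  ]
}}

```text
time_s: 33.2
eef_pos: [356.6, 284.5, 123.2]
ee_rot: [0.0, 0.602, 0.799, 0.0]
force: [-0.3, -0.6, -1.0]
grip_width: 0.311
grip_force: 30.0
```

Run:
```python
from h import *
go(356.85,284.4,113.9,1.8505); print(sense()["force"])
```

```text
tcp [356.6 284.5 123.2] yaw 1.8508 tilt [0.0002 0.0001] shift/50 [-0.004  0.004  0.185] turn/.15 0.002 j6 0.14
[-0.27387949 -0.59146195 -1.03152757]
```

Emit:
{"api": "arm_command", "payload": {
  "steps": [
    [[0,0,0.004,0.08,0,0,0],[0,0,0,0.06,0,0,0],[0,0,0,0.03,0,0,0],[0,0,0,0.02,0,0,0],[0,0,0,0,0,0,0]]
  ]
}}

```text
time_s: 33.83
eef_pos: [356.7, 284.5, 113.9]
ee_rot: [0.0, 0.601, 0.799, -0.0]
force: [-2.4, -1.8, 4.7]
grip_width: 0.309
grip_force: 30.5
```

Contact came at exactly the expected height of 113.9 mm, so the bush is on the pocket floor. I'll release and rise.

Emit:
{"api": "arm_command", "payload": {
  "steps": [
    [[0.5,0,0,0,0,0,0],[0.5,0,0,0,0,0,0],[0.5,0,0,0,0,0,0],[0.5,0,0,-0.3,0,0,0],[0.5,0,0,-0.7,0,0,0],[0.7,0,0,-0.7,0,0,0],[1,0,0,-0.5,0,0,0],[1,0,0,0,0,0,0]]
  ]
}}

```text
time_s: 34.83
eef_pos: [357.3, 284.8, 224.8]
ee_rot: [0.001, 0.602, 0.799, 0.001]
force: [0.7, 0.2, 0.1]
grip_width: 0.995
grip_force: 0.0
```

Emit:
{"api": "arm_command", "payload": {
  "steps": [
    [[1,0,0,0,0,0,0],[1,0,0,0,0,0,0],[1,0,0,0,0,0,0]]
  ]
}}

```text
time_s: 35.2
eef_pos: [356.5, 284.4, 222.9]
ee_rot: [-0.0, 0.602, 0.799, -0.001]
force: [0.3, 0.6, -0.1]
grip_width: 1.001
grip_force: 0.0
```

```bash
python3 bush.py w17 89 356.6 285.3
python3 - <<'E'
from h import *
print(sense()["eef_pos"],sense()["force"])
for zb in(46,48): silfit("w17",bluemask("w17",(150,60,400,290)),(68,92,51),[357,285.8,.281],zb)
E
```

```text
expect [278.24656606 211.68066237] blob [261 191  35  39 855] [277.9 210.9]
[356.45451355 284.98346079] 0.06989461691825694
[356.57479562 284.46396399 223.076516  ] [ 0.26882501 -0.53608576  0.38443098]
blob [ 237  149   84  109 7256] [278.3 201.7]
silfit [3.56522e+02 2.85497e+02 2.82000e-01] 1-IoU 0.011
blob [ 237  149   84  109 7256] [278.3 201.7]
silfit [3.56577e+02 2.85390e+02 2.81000e-01] 1-IoU 0.0181
```

```bash
python3 -c "
from rig import *
print(finish_job())"
```

```text
the job is handed in; nothing more can be done
None
```

The stack is built in the order asked and handed in at about 35 s. By my measurements every part reached its expected seated height, and the cap's edges line up with the block's to within about 0.6 mm; the judge's result was not shown.

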